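# Pin the display-case door

## Task

Lift the little display-case door out of its wooden rest, slide it upright and fully home into the slot of the blue assembly jig, roughly centred along the slot (either way round), and let go of it. Then take the hinge pin from its rack by the red grip and thread it down through the upper and then the lower brass bushing of the door, and finish while still holding the pin there: its point sticking out below the lower bushing, its collar about a centimetre clear above the upper one (so that adhesive can be put under the collar), the door still home in the slot. Leave the other things on the desk alone.

Things in the scene. Friction and masses are not known exactly. Their poses are not given: they have to be found in the camera images.
- jig: fixed jig, place and yaw vary: aluminium foot 76x76x8 mm, two blue cheeks 72 mm long (its x), 50 mm over both (y), tops 40 mm above desk. Slot between them along x, open at both ends: 14 mm wide (y = +-7 mm), floor 8 mm above desk, straight walls up to z = 32, flaring to 23 mm at z = 40. Origin: centre of underside on the desk; z up
- door: loose dark wooden framed door with clear pane, 0.15-0.25 kg: slab 100 mm wide (x), 12 thick (y), 100 tall (z), two brass bushings beyond its +x edge. Origin: centre of the slab's underside. Top 32 mm is solid rail: grip it from above across the thickness. Starts upright in the wooden rest, underside 5 mm above desk; seated in the jig, 8 mm above desk
- door_rest: wooden rest, fixed to the desk (place varies): foot 90x70x5 mm with two rails 80 mm long along its x, tops 21 mm above the desk, 19 mm apart, in which the door stands loosely. Origin: centre of the underside; z up
- upper_mouth (a point): point on the bushing axis at the top of the upper bushing: door x = 58.5, y = 0, z = 100 mm (level with the door's top). Bushings: lower z = 38 to 54, upper z = 84 to 100 mm, upright common axis; outer diameter 17 mm, flared to 21 at the top; bore 12.6 mm with a funnel mouth about 16 mm wide at each top. Axes as the door
- lower_end (a point): point on the bushing axis at the bottom face of the lower bushing, 62 mm below upper_mouth; axes as the door
- pin_rack: fixed aluminium rack, place varies: foot 70x70x8 mm, four thin posts, 50x50 mm top plate whose top is 100 mm above the desk, with a 12.5 mm hole in its centre in which the pin hangs by its collar. Origin: centre of the underside; z up
- pin: loose upright hinge pin, 60 g: steel shaft 9 mm diameter, 84 mm long below the origin, pointed over the last 6 mm; collar 18 mm diameter, 4 mm high above the origin; red cylindrical grip 14 mm diameter from z = 4 to 36 mm, held from above. Origin: on the axis at the collar's underside; z to the grip. Starts hanging in the rack, origin 100 mm above desk
- pin_tip (a point): point of the pin, 84 mm below its origin along its axis
- cement_bottle: white glue bottle with a blue spout, 26x38x106 mm; a bystander, to be left alone. Origin: underside
- paint_pot_wine: wine-coloured paint pot, 36x32x46 mm; a bystander, to be left alone. Origin: underside
- sanding_block: reddish-brown sanding block, 40x68x24 mm; a bystander, to be left alone. Origin: underside
- figure_warden: small painted blue and yellow figure, 46x61x67 mm; a bystander, to be left alone. Origin: underside
- water_cup: white plastic cup, 72x73x96 mm; a bystander, to be left alone. Origin: underside
- tea_mug: mug with a handle, 80x113x91 mm; a bystander, to be left alone. Origin: underside

How it is judged:
By the outcome, as a careful person would: the job done as asked, in the order asked, and still so for the second after the job is handed in, while the arm keeps its last pose, push and grip.
It also fails if it takes over 64 s, if anything falls off the work surface, if the arm or the gripper's body presses on something with over 40 N, if the wrist force passes 120 N, or if a joint passes its speed limit or range.

## Robot

A 6-joint arm with a two-finger parallel gripper is mounted at the origin on a cart in front of the work surface, level with it; the furniture and walls round the work are solid. World frame = base frame: x ahead of the robot, y to its left, z up, the work surface at z = 0. Lengths are in m, angles in rad, forces in N, time in s.
With the tool pointing down it reaches from about 0.375 to 0.975 m from the base axis. Payload 3.8 kg.
Tool frame: the origin (TCP) lies midway between the tips of the shut fingers; the grasp point (between the pads) lies 19 mm behind it; z points along the fingers, y is the line along which they close (so a half turn about z gives the same grasp; the last joint's range is limited). The gripper opens to 88 mm and grips with 3 to 60 N. Pads are 18 mm wide; open, the fingers measure 123 mm over their backs; the gripper's body (75 mm by 187 mm) begins 45 mm behind the grasp point.
Start: joints at [1.095, 0.264, 1.604, -0, 1.274, -0.037], TCP at [0.287, 0.611, 0.213] pointing down, gripper open.
Joint ranges: [-2.63, 2.63], [-0.94, 2.18], [0.31, 2.57], [-1.31, 4.45], [0, 2.66], [-2.55, 2.55]. Speed limits (rad/s): [2.57, 2.57, 3.14, 3.14, 3.14, 3.14].

## Interface

Orientations are given as a rotation vector (axis times angle).
In Python, from cell import manip, inverse_kinematics, cams, order gives the robot as it stands. Calls block until the motion is done:
- manip.move_pose(position, orientation): joint-space move of the TCP to a pose.
- manip.move_linear(position, rate=0.15, rot=None): straight line of the TCP; rot=None keeps the orientation; rate is the mean speed in m/s.
- manip.set_joints(angles): joint-space move.
- manip.set_gripper(opening, force=None): finger opening in m; force is the grip in N (None keeps the last); returns when the fingers have stopped.
- manip.dwell(seconds).
- inverse_kinematics(position, orientation): joint angles nearest the present ones, or None.
- manip.state(): the state.
- cams.capture(name): name is "scene" or "top"; returns a dict with "image" (420x560x3 uint8, blue, green, red), "z_map" (420x560 float32, m along the optical axis (not along the pixel's ray), 0 where there is no reading), "intrinsics" (3x3 intrinsics, pixels), "position" and "orientation" of the camera in the world. Camera axes: x right, y down, z forward; pixel columns grow to the right and rows downward; lengths in m; the calibration is good to about 2 mm. A picture is of the moment at which its call begins.
A pose or a line that the arm cannot do raises manip.IKError and nothing moves.
- order.close_job(): hands the job in; it is judged then, once.
The state is a dict: "clock": time; "joint_pos": joint angles; "joint_velocities": joint speeds; "tau": joint torques, N m; "tool_pos": TCP position; "tcp_rot": TCP orientation; "contact_force": force on the tool from outside, world axes, zero at the start; "moment": the same for the moment, N m; "gripper_width": finger opening in m; "grasp_force": force on a finger pad.
Only numpy, scipy, OpenCV 4.12 (cv2) and the standard library are available. Lean on these libraries where they do the work, as an engineer would, in place of code of your own. Each camera call takes 0.05 s, during which the arm holds its last target. There are 200 camera calls.

## Working session

There is one attempt and no reset: what is moved stays moved. The work goes in short steps, each a Python script; the robot and the scene stay as the last script left them, time stands still between calls to the robot, and variables do not carry over. Pictures are saved under pics/ and viewed, at most 11 in all, crops included, and the job is handed in when it is done.

```bash
ls; mkdir -p pics
cat > h.py <<'E'
import numpy as np, cv2
from scipy.spatial.transform import Rotation as R
from cell import manip, inverse_kinematics, cams, order
def cam(n):
    c=cams.capture(n); o=np.array(c["orientation"],float)
    c["R"]=o if o.shape==(3,3) else R.from_rotvec(o).as_matrix() if o.size==3 else R.from_quat(o).as_matrix()
    c["p"]=np.array(c["position"]); c["K"]=np.array(c["intrinsics"]); return c
def cloud(c):
    z=c["z_map"]; v,u=np.mgrid[:z.shape[0],:z.shape[1]]
    d=np.stack([u,v,np.ones_like(u)],-1)@np.linalg.inv(c["K"]).T
    P=(d*z[...,None])@c["R"].T+c["p"]; P[z==0]=np.nan; return P
def ray(c,u,v,h):
    d=c["R"]@np.linalg.inv(c["K"])@np.array([u,v,1.]); return c["p"]+d*(h-c["p"][2])/d[2]
def down(yaw):  # tool down, tool y axis at angle yaw in world
    y=np.array([np.cos(yaw),np.sin(yaw),0]); z=np.array([0,0,-1.]); return R.from_matrix(np.stack([np.cross(y,z),y,z],1)).as_rotvec()
E
python3 - <<'E'
from h import *
s=manip.state(); print(s)
for n in("scene","top"):
    c=cam(n); print(n,c["orientation"],c["p"],c["K"].tolist()); cv2.imwrite(f"pics/{n}0.png",c["image"]); np.savez(f"{n}0.npz",**c)
E
```

```text
pics
{'clock': 0.0, 'joint_pos': array([ 1.09509860e+00,  2.64712706e-01,  1.60535397e+00,  1.38013641e-05,
        1.27367001e+00, -3.69073753e-02]), 'joint_velocities': array([ 0.00076191,  0.00044611,  0.00050201,  0.00034683,  0.00213577,
       -0.00115407]), 'tau': array([-4.28813883e-04, -5.02132988e+01, -3.56872201e+01,  7.28322496e-02,
        2.97672220e-02, -1.75746150e-04]), 'tool_pos': array([0.28642889, 0.61038785, 0.21152611]), 'tcp_rot': array([-0.68361893, -3.06574038,  0.00325199]), 'contact_force': array([-0.28865545,  0.70235817, -0.73162349]), 'moment': array([-0.012848  , -0.01687786,  0.02048245]), 'grasp_force': 0.0, 'gripper_width': 0.08830976771397496}
scene [-1.90089015  0.74708874 -0.44067498] [-0.22660865 -0.93114783  0.70193267] [[473.9441365922141, 0.0, 273.7540027757383], [0.0, 473.9441365922141, 203.1404804007849], [0.0, 0.0, 1.0]]
top [-2.19695733  2.17254733 -0.10631036] [0.4704048  0.01298138 1.53234748] [[436.69451688104476, 0.0, 282.58340364735056], [0.0, 436.69451688104476, 215.4715957253006], [0.0, 0.0, 1.0]]
```

View pics/scene0.png

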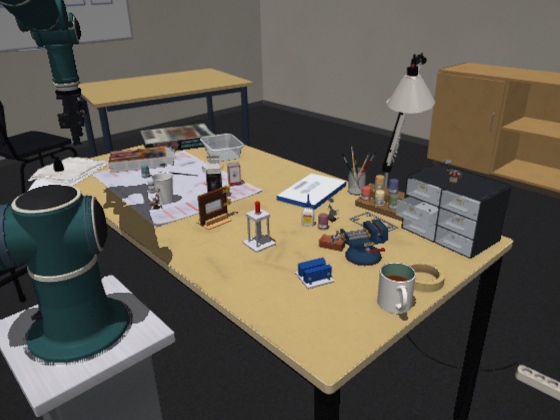

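View pics/top0.png

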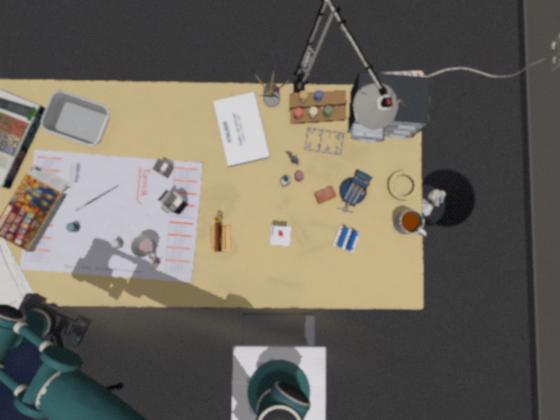

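The scene view shows the door in its rest at (213,208), the rack with the red grip at (258,208) and the blue jig at (315,272). In the top view they are at (222,236), (281,234) and (346,238). Next I'll look at enlarged crops and take positions from the depth.

Run:
```python
from h import *
T=dict(np.load("top0.npz"));S=dict(np.load("scene0.npz"))
a=cv2.resize(T["image"][195:265,195:375],None,fx=4.4,fy=4.2,interpolation=cv2.INTER_CUBIC)
b=cv2.resize(S["image"][175:295,190:350],None,fx=2.5,fy=2.4,interpolation=cv2.INTER_CUBIC)
o=np.zeros((a.shape[0]+b.shape[0],max(a.shape[1],b.shape[1]),3),np.uint8);o[:a.shape[0],:a.shape[1]]=a;o[a.shape[0]:,:b.shape[1]]=b
cv2.imwrite("pics/c0.png",o);print(o.shape)
PT=cloud(T)
def rep(nm,P,m):
    q=P[m]; print(nm,m.sum(),np.nanmedian(q,0).round(4)); 
    if m.sum()>4:
        r=cv2.minAreaRect((q[:,:2]*1000).astype(np.float32)); print('   rect',np.round(r[0],1),np.round(r[1],1),round(r[2],1))
def win(sh,u0,u1,v0,v1):
    m=np.zeros(sh,bool);m[v0:v1,u0:u1]=1;return m
for n,c in(("T",T),("S",S)):
    P=cloud(c);z=P[...,2];hsv=cv2.cvtColor(c["image"],cv2.COLOR_BGR2HSV);H,s,V=[hsv[...,i] for i in range(3)]
    W={'T':((205,240,205,260),(268,295,222,248),(328,365,222,255)),'S':((190,242,178,235),(242,280,195,255),(295,338,255,290))}[n]
    w=[win(z.shape,*k) for k in W]
    rep(n+"doortop",P,w[0]&(z>.085)&(z<.125)); rep(n+"doorall",P,w[0]&(z>.04)&(z<.125))
    rep(n+"red",P,w[1]&((H<8)|(H>172))&(s>150)); rep(n+"racktop",P,w[1]&(z>.09)&(z<.11))
    rep(n+"jig blue",P,w[2]&(H>95)&(H<130)&(s>120)&(z>.033)); rep(n+'jigall',P,w[2]&(z>.005)&(z<.06))
    rep(n+"desk",P,w[2]&(abs(z)<.005))
```

```text
(582, 792, 3)
Tdoortop 153 [0.5245 0.2099 0.1053]
   rect [529.6 209.8] [114.9  16.7] 1.2
Tdoorall 206 [0.5276 0.2085 0.1034]
   rect [529.7 211.6] [ 16.9 115.1] 88.9
Tred 4 [0.5301 0.0011 0.1365]
Tracktop 219 [0.5302 0.0023 0.1007]
   rect [530.4   1.6] [49.6 49.8] 85.9
Tjig blue 147 [ 0.5213 -0.2302  0.0403]
   rect [ 521.  -228.5] [47.2 65.6] 70.1
Tjigall 533 [ 0.5213 -0.2272  0.0145]
   rect [ 522.7 -229.1] [111.9 126.4] 0.6
Tdesk 651 [ 0.5256 -0.2302  0.0007]
   rect [ 523.  -230.5] [112.8 128.7] 0.5
Sdoortop 250 [0.5257 0.2049 0.0986]
   rect [566.9 248.8] [203.6  90.7] 46.4
Sdoorall 808 [0.5393 0.207  0.0717]
   rect [580. 266.] [250.7  94.3] 47.7
Sred 50 [ 0.5306 -0.0034  0.1245]
   rect [624.4 111.2] [310.7  11.5] 50.3
Sracktop 199 [ 0.5249 -0.0074  0.0997]
   rect [531.6  -1.5] [52.2 54. ] 82.4
Sjig blue 301 [ 0.5185 -0.2318  0.0389]
   rect [ 521. -232.] [54.6 72.2] 67.6
Sjigall 781 [ 0.5119 -0.2457  0.0286]
   rect [ 517.6 -241.6] [98.6 76.7] 68.9
Sdesk 715 [ 5.610e-01 -2.186e-01  2.000e-04]
   rect [ 552.3 -214.2] [167.9 116.6] 45.6
```

View pics/c0.png

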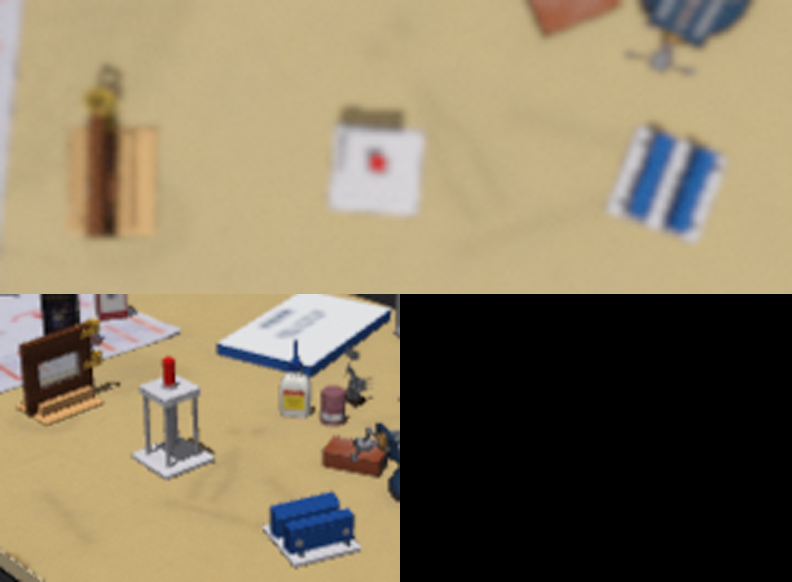

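The crops show the door upright with its bushings at the far (+x) end. The rack is almost square to the base, and the jig slot runs at about -21° yaw. I'll refine the jig and door next, and check the heights of the things near the jig.

Run:
```python
from h import *
T=dict(np.load("top0.npz"));S=dict(np.load("scene0.npz"))
P=cloud(T)
print("heights near jig",np.nanmax(P[165:260,300:380,2]), [ (u,v,P[v,u].round(3).tolist()) for u,v in((352,190),(346,209),(362,178),(325,195))])
for n,c,(u0,u1,v0,v1) in(("T",T,(325,368,220,258)),("S",S,(293,340,252,292))):
    f=8; im=cv2.resize(c["image"][v0:v1,u0:u1],None,fx=f,fy=f,interpolation=cv2.INTER_CUBIC); hsv=cv2.cvtColor(im,cv2.COLOR_BGR2HSV)
    V=hsv[...,2];Sx=hsv[...,1];H=hsv[...,0]
    toW=lambda pts,h:np.array([ray(c,(a+.5)/f-.5+u0,(b+.5)/f-.5+v0,h)[:2] for a,b in pts])*1000
    foot=((Sx<70)&(V>130))|((H>95)&(H<135)&(Sx>90))
    k,l,st,ce=cv2.connectedComponentsWithStats(foot.astype(np.uint8)); i=1+st[1:,4].argmax()
    pts=np.argwhere(l==i)[:,::-1][::3]; q=toW(pts,.008).astype(np.float32); print(n,"foot",cv2.minAreaRect(q))
    blue=((H>95)&(H<135)&(Sx>110))
    if n=="T": blue&=V>90
    k,l,st,ce=cv2.connectedComponentsWithStats(blue.astype(np.uint8))
    for j in range(1,k):
        if st[j,4]>500:
            q=toW(np.argwhere(l==j)[:,::-1][::2],.04).astype(np.float32); print(n,"cheek",cv2.minAreaRect(q),q.mean(0))
    if n=="T":
        ys=[] # slot centreline: bright floor between cheeks, only direction matters
# door slab & rack
for n,c,(u0,u1,v0,v1) in(("T",T,(205,240,205,260)),):
    z=P[v0:v1,u0:u1]; m=(z[...,2]>.095)&(z[...,2]<.115); q=z[m]; 
    V=c["image"][v0:v1,u0:u1][m]
    x=q[:,0]; ln=np.polyfit(x,q[:,1],1); print("door line",ln, "x range",np.percentile(x,[0,1,99,100]))
    for a in np.arange(.46,.6,.01):
        k=(x>a)&(x<a+.01)
        if k.any(): print(round(a,3),k.sum(),q[k,1].min().round(4),q[k,1].max().round(4),q[k,2].mean().round(4),V[k].mean(0).round())
```

```text
heights near jig 0.10897933173881125 [(352, 190, [0.683, -0.24, 0.07]), (346, 209, [0.617, -0.217, 0.083]), (362, 178, [0.721, -0.27, 0.089]), (325, 195, [0.671, -0.154, 0.022])]
T foot ((521.2822875976562, -229.98826599121094), (84.98794555664062, 85.3152847290039), 70.15462493896484)
T cheek ((526.8809814453125, -211.78591918945312), (14.552674293518066, 67.69284057617188), 69.88057708740234) [ 526.8902  -211.96266]
T cheek ((515.4236450195312, -243.02574157714844), (16.805862426757812, 66.96251678466797), 69.86902618408203) [ 515.6013  -242.68143]
S foot ((537.438232421875, -221.03460693359375), (120.03067016601562, 104.0132827758789), 69.6507797241211)
S cheek ((507.11151123046875, -246.81622314453125), (89.60746765136719, 88.16329956054688), 68.90849304199219) [ 506.82816 -246.11205]
door line [0.00430037 0.20808324] x range [0.4721612  0.4722148  0.58671499 0.58714919]
0.47 13 0.2042 0.2164 0.1056 [ 74. 106. 140.]
0.48 14 0.2046 0.2172 0.1051 [ 52.  82. 122.]
0.49 13 0.2049 0.2168 0.1067 [ 55.  87. 128.]
0.5 12 0.2049 0.2145 0.104 [ 46.  71. 111.]
0.51 12 0.2048 0.2148 0.1046 [ 45.  70. 109.]
0.52 12 0.2049 0.2146 0.1048 [ 43.  70. 110.]
0.53 12 0.205 0.215 0.1051 [ 44.  70. 110.]
0.54 12 0.2049 0.2148 0.1058 [ 43.  70. 109.]
0.55 12 0.2047 0.2153 0.1049 [ 44.  73. 112.]
0.56 15 0.2052 0.2158 0.1053 [ 55.  94. 128.]
0.57 7 0.2024 0.2191 0.1048 [ 75. 133. 158.]
0.58 10 0.2027 0.2188 0.1023 [ 71. 136. 160.]
```

Run:
```python
from h import *
for k in(-1,1):
    for nm,p,y in(("door",[.521,.2103,.25],.004),("jig",[.521,-.230,.25],-.349),("pin",[.53,.001,.25],-.2),("pin2",[.576,-.25,.25],-.349)):
        print(k,nm,inverse_kinematics(np.array(p),down(y+k*np.pi/2)))
```

```text
-1 door [ 3.39313256e-01  2.85516996e-02  1.80316895e+00 -4.44089210e-16
  1.30987200e+00  1.90610958e+00]
-1 jig [-0.45946413  0.04340635  1.78781389  0.          1.31037241  1.4603322 ]
-1 pin [-0.04511156 -0.03375786  1.86532663  0.          1.31002388  1.72568477]
-1 pin2 [-0.44915785  0.15526391  1.66558792  0.          1.32074083  1.47063848]
1 door [ 0.33931326  0.0285517   1.80316895  0.          1.309872   -1.23548307]
1 jig [-4.59464127e-01  4.34063546e-02  1.78781389e+00 -4.44089210e-16
  1.31037241e+00 -1.68126045e+00]
1 pin [-0.04511156 -0.03375786  1.86532663  0.          1.31002388 -1.41590789]
1 pin2 [-4.49157851e-01  1.55263908e-01  1.66558792e+00 -4.44089210e-16
  1.32074083e+00 -1.67095418e+00]
```

Run:
```python
from h import *
p=np.array([.520,.2103,.16]); o=down(.004+np.pi/2)
manip.move_pose([.520,.2103,.2],o); manip.set_gripper(.05,25)
manip.move_linear([.520,.2103,.077],rate=.1)
print(manip.state()["contact_force"])
manip.set_gripper(0,25); s=manip.state(); print(s["clock"],s["gripper_width"],s["grasp_force"],s["tool_pos"],s["contact_force"])
manip.move_linear([.520,.2103,.20],rate=.1); s=manip.state(); print(s["clock"],s["gripper_width"],s["contact_force"],s["moment"])
manip.move_pose([.521,-.230,.20],down(-.349+np.pi/2)); s=manip.state(); print(s["clock"],s["gripper_width"],s["contact_force"],s["moment"],s["tool_pos"])
for n in("scene","top"):
    c=cam(n); np.savez(f"{n}1.npz",**c)
    u,v=(315,240) if n=="scene" else (346,235)
    cv2.imwrite(f"pics/{n}1.png",cv2.resize(c["image"][v-60:v+60,u-75:u+75],None,fx=5,fy=5,interpolation=cv2.INTER_CUBIC))
```

```text
[-0.24244589 -0.04249446  0.24094374]
4.575 0.010933692842892069 25.000210404396057 [0.52002698 0.21029223 0.07704837] [-0.20142395 -0.45393207 -0.33630988]
5.9583 0.010728247433062521 [-0.39339418  0.45662452 -2.69936642] [-0.00719677  0.00771301 -0.00813204]
7.575 0.0007329419599884741 [ 0.0209364  -0.54548866  0.0529204 ] [ 0.03153675  0.03043234 -0.00935583] [ 0.52138906 -0.22917135  0.2001254 ]
```

View pics/scene1.png

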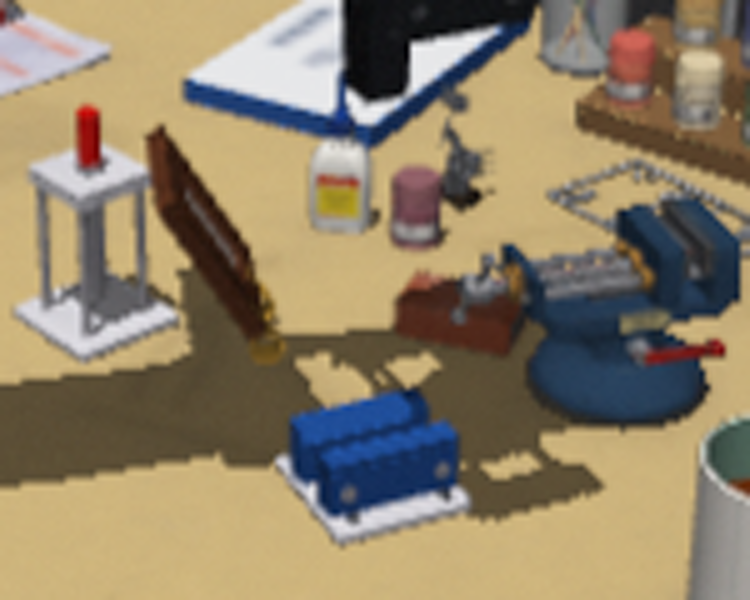

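The door knocked against the pin's grip on the way across, because my carry height was too low, and the fingers lost it. The crop shows it tilted and falling beside the rack. I'll let it settle and look again.

Run:
```python
from h import *
manip.set_gripper(.05,30); manip.dwell(.6); print(manip.state()["clock"])
a=[]
for n in("scene","top"):
    c=cam(n); np.savez(f"{n}2.npz",**c)
    u,v=(305,220) if n=="scene" else (310,225)
    a.append(cv2.resize(c["image"][v-50:v+60,u-75:u+60],None,fx=2.95,fy=4.4 if 0 else 2.95,interpolation=cv2.INTER_CUBIC))
cv2.imwrite("pics/c2.png",np.hstack(a)); print(np.hstack(a).shape)
```

```text
9.125
(324, 796, 3)
```

View pics/c2.png

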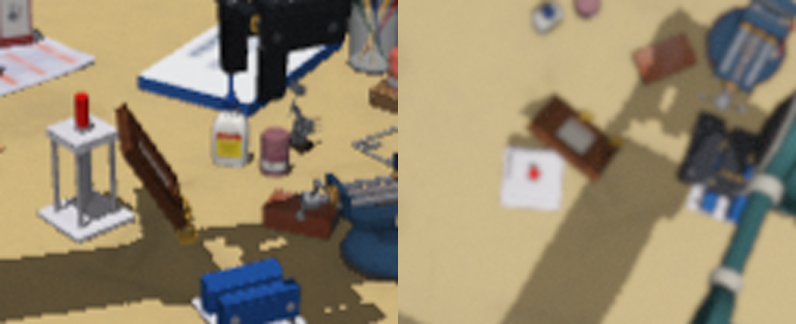

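The door has come to rest leaning against the rack, and nothing else has been disturbed. I'll find its pose from the depth clouds.

Run:
```python
from h import *
T=dict(np.load("top2.npz"));S=dict(np.load("scene2.npz"))
A=[];G=[]
for n,c,(u0,u1,v0,v1) in(("T",T,(278,325,205,240)),("S",S,(265,300,203,256))):
    P=cloud(c)[v0:v1,u0:u1]; hsv=cv2.cvtColor(c["image"][v0:v1,u0:u1],cv2.COLOR_BGR2HSV).astype(int);H,s,V=[hsv[...,i] for i in range(3)]
    x=P[...,2]
    br=(x>.008)&(x<.15)&(H<18)&(s>95)&(V<150)&(P[...,0]<.7)&(P[...,1]<-.015)
    br&=~(((H<4)|(H>172))&(s>200))
    gd=(x>.003)&(x<.15)&(H>=19)&(H<32)&(s>110)&(P[...,0]<.7)&(x>.012)
    for nm,m in(("br",br),("gd",gd)):
        q=P[m]; print(n,nm,m.sum(), q.min(0).round(3) if len(q) else '',q.max(0).round(3) if len(q) else '', np.median(q,0).round(3) if len(q) else '')
    A.append(P[br]);G.append(P[gd]); 
    big=cv2.resize(c["image"][v0:v1,u0:u1],None,fx=8,fy=8,interpolation=cv2.INTER_CUBIC); cv2.imwrite(f"pics/big{n}.png",big); print(big.shape)
for q in (A[0],A[1]):
    m=np.median(q,0)
    for _ in range(4):
        u,s,vt=np.linalg.svd(q-m,full_matrices=False); d=np.abs((q-m)@vt[2]); q=q[d<max(.006,1.5*np.median(d))]; m=q.mean(0)
    n=vt[2]*np.sign(vt[2][2]); 
    e=np.cross([0,0,1],n);e/=np.linalg.norm(e); f=np.cross(n,e)
    r=cv2.minAreaRect((np.stack([(q-m)@e,(q-m)@f],1)*1000).astype(np.float32))
    print("plane n",n.round(3),"mean",m.round(4),"horiz e",e.round(3),"f",f.round(3),"rect",r,"resid",d.std())
a=cv2.imread("pics/bigT.png");b=cv2.imread("pics/bigS.png");o=np.zeros((max(a.shape[0],b.shape[0]),a.shape[1]+b.shape[1],3),np.uint8);o[:a.shape[0],:a.shape[1]]=a;o[:b.shape[0],a.shape[1]:]=b;cv2.imwrite("pics/c3.png",o);print(o.shape)
```

```text
T br 265 [ 0.524 -0.097  0.021] [ 0.624 -0.017  0.111] [ 0.563 -0.053  0.075]
T gd 30 [ 0.568 -0.106  0.015] [ 0.607 -0.053  0.034] [ 0.588 -0.077  0.023]
(280, 376, 3)
S br 332 [ 0.523 -0.105  0.02 ] [ 0.625 -0.016  0.108] [ 0.558 -0.072  0.065]
S gd 20 [ 0.536 -0.114  0.012] [ 0.612 -0.061  0.073] [ 0.579 -0.087  0.017]
(424, 280, 3)
plane n [ 0.667 -0.517  0.536] mean [ 0.5714 -0.0513  0.0705] horiz e [ 0.612  0.791 -0.   ] f [-0.424  0.329  0.844] rect ((6.7043304443359375, -4.600307464599609), (102.71522521972656, 98.05272674560547), 89.56729888916016) resid 0.00121839816866964
plane n [ 0.646 -0.561  0.518] mean [ 0.5645 -0.0643  0.0658] horiz e [ 0.656  0.755 -0.   ] f [-0.391  0.34   0.855] rect ((19.322223663330078, -2.1440696716308594), (106.02124786376953, 102.28147888183594), 1.0623747110366821) resid 0.0014857459094463538
(424, 656, 3)
```

View pics/c3.png

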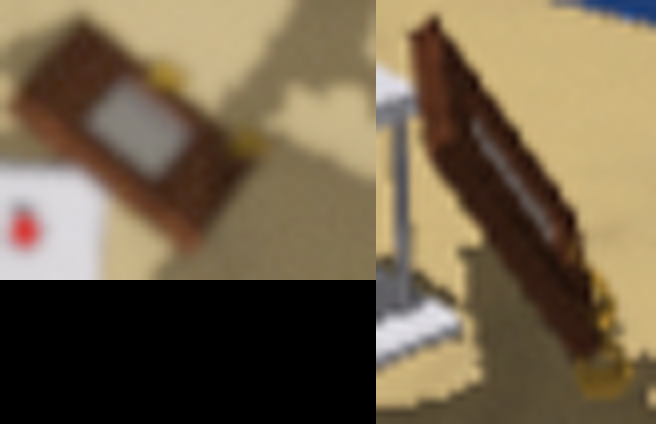

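The door is resting on its bushings: door x points down at (.41,-.33,-.85) and door z is horizontal at (-.63,-.77,0). I plan to grip the solid top corner with the tool pointing diagonally into the slab, lift it, turn the door upright and seat it with the gripper tilted. First I'll check IK for several tilts.

```bash
cat > plan.py <<'E'
from h import *
n=np.array([.657,-.539,.527]);n/=np.linalg.norm(n)
e=np.cross([0,0,1],n);e/=np.linalg.norm(e);f=np.cross(n,e)
D0=np.stack([-f,n,-e],1); C0=np.array([.5775,-.049,.0655])-.006*n
O0=C0-.05*D0[:,2]                      # door origin (underside centre)
Dj=R.from_euler('z',-.349).as_matrix(); Oj=np.array([.521,-.230,.008])
def tool(a,k,gx=-.033,gz=.083):       # tool in door frame: rotation, TCP position
    z=np.array([np.sin(a),0,-np.cos(a)]);y=np.array([0,k,0.]);Rt=np.stack([np.cross(y,z),y,z],1)
    return Rt,np.array([gx,0,gz])+.019*z
def pose(D,O,a,k):
    Rt,t=tool(a,k); return O+D@t,R.from_matrix(D@Rt).as_rotvec()
E
python3 - <<'E'
from plan import *
Df=Dj@np.diag([-1,-1,1])
for a in np.radians([25,35,45,55,65]):
  for k in(1,-1):
    p,o=pose(D0,O0,a,k); d=R.from_rotvec(o).as_matrix()[:,2]
    r=[inverse_kinematics(q,w) for q,w in((p,o),(p-.09*d,o),(p+[.01,-.01,.16],o))]
    r+=[inverse_kinematics(pose(D,Oj+[0,0,h],a,k)[0],pose(D,Oj,a,k)[1]) for D in(Dj,Df) for h in(0,.06)]
    print(round(np.degrees(a)),k,d.round(2)); [print('   ',None if x is None else np.round(x,2)) for x in r]
E
```

```text
25 1 [ 0.75  0.56 -0.36]
    [-0.8   0.32  2.43  1.54  1.19 -1.75]
    [-1.03  0.22  2.44  1.31  1.29 -1.68]
    [-0.8  -0.04  2.36  1.38  1.23 -1.3 ]
    [-0.51 -0.1   2.35  0.15  0.47 -1.85]
    [-0.51 -0.19  2.3   0.12  0.61 -1.81]
    [-0.43  0.53  1.57 -0.04  1.48  1.5 ]
    [-0.43  0.48  1.53 -0.04  1.57  1.49]
25 -1 [ 0.75  0.56 -0.36]
    [-0.8   0.32  2.43  1.54  1.19  1.4 ]
    [-1.03  0.22  2.44  1.31  1.29  1.47]
    [-0.8  -0.04  2.36  1.38  1.23  1.84]
    [-0.51 -0.1   2.35  0.15  0.47  1.29]
    [-0.51 -0.19  2.3   0.12  0.61  1.33]
    [-0.43  0.53  1.57 -0.04  1.48 -1.64]
    [-0.43  0.48  1.53 -0.04  1.57 -1.65]
35 1 [ 0.75  0.44 -0.49]
    [-0.73  0.16  2.49  1.58  0.98 -1.64]
    [-0.95 -0.    2.52  1.32  1.12 -1.51]
    [-0.73 -0.18  2.38  1.3   1.04 -1.12]
    [-0.54 -0.16  2.47  0.44  0.25 -2.15]
    [-0.54 -0.27  2.42  0.27  0.4  -1.98]
    [-0.43  0.65  1.44 -0.05  1.66  1.5 ]
    [-0.43  0.6   1.41 -0.05  1.75  1.5 ]
35 -1 [ 0.75  0.44 -0.49]
    [-0.73  0.16  2.49  1.58  0.98  1.5 ]
    [-0.95 -0.    2.52  1.32  1.12  1.63]
    [-0.73 -0.18  2.38  1.3   1.
[... 899 characters left out ...]
0.89  1.21 -0.06  2.    1.5 ]
    [-0.42  0.83  1.19 -0.07  2.08  1.5 ]
55 -1 [ 0.7   0.17 -0.7 ]
    [-0.46 -0.1   2.53  1.49  0.48  1.88]
    None
    None
    None
    None
    [-0.42  0.89  1.21 -0.06  2.   -1.64]
    [-0.42  0.83  1.19 -0.07  2.08 -1.64]
65 1 [ 0.64  0.02 -0.77]
    [-0.29 -0.15  2.5   1.04  0.24 -0.68]
    [-0.36 -0.44  2.54  0.59  0.46 -0.25]
    [-0.31 -0.38  2.33  0.41  0.57 -0.02]
    None
    None
    [-0.42  1.    1.11 -0.08  2.17  1.5 ]
    [-0.42  0.94  1.11 -0.08  2.23  1.49]
65 -1 [ 0.64  0.02 -0.77]
    [-0.29 -0.15  2.5   1.04  0.24  2.46]
    None
    None
    None
    None
    [-0.42  1.    1.11 -0.08  2.17 -1.64]
    [-0.42  0.94  1.11 -0.08  2.23 -1.65]
```

Run:
```python
from plan import *
a=np.radians(32)
p,o=pose(D0,O0,a,1); d=R.from_rotvec(o).as_matrix()[:,2]; print(p,d)
def st(t): s=manip.state(); print(t,round(s["clock"],2),s["tool_pos"].round(4),s["gripper_width"].round(4),s["grasp_force"].round(1),s["contact_force"].round(2)); return s
manip.set_gripper(.028,45)
manip.move_pose(p-.10*d+[0,-.01,.02],o); st("pre")
manip.move_linear(p-.09*d,rate=.1)
manip.move_linear(p-.03*d,rate=.1); st("mid")
manip.move_linear(p,rate=.05); st("at")
manip.set_gripper(0,45); s=st("grip")
if s["gripper_width"]>.006:
    manip.move_linear(p+[.006,-.006,.05],rate=.08); st("up")
    manip.move_linear(p+[.01,-.03,.14],rate=.1); s=st("up2")
o2=[]
for nme in("scene","top"):
    c=cam(nme); np.savez(f"{nme}3.npz",**c); u,v=(285,200) if nme=="scene" else (310,225)
    o2.append(cv2.resize(c["image"][v-75:v+60,u-65:u+65],None,fx=3,fy=3,interpolation=cv2.INTER_CUBIC))
cv2.imwrite("pics/c4.png",np.hstack(o2))
```

```text
[ 0.55350342 -0.05115615  0.08182618] [ 0.75380265  0.47850322 -0.45035124]Traceback (most recent call last):
  File "<stdin>", line 6, in <module>
  File "<stdin>", line 4, in st
AttributeError: 'float' object has no attribute 'round'
```

```bash
cat >> plan.py <<'E'
def st(t): s=manip.state(); print(t,round(s["clock"],2),np.round(s["tool_pos"],4),np.round(s["gripper_width"],4),np.round(s["grasp_force"],1),np.round(s["contact_force"],2)); return s
E
python3 - <<'E'
from plan import *
a=np.radians(32)
p,o=pose(D0,O0,a,1); d=R.from_rotvec(o).as_matrix()[:,2]
st("pre")
manip.move_linear(p-.09*d,rate=.1)
manip.move_linear(p-.03*d,rate=.1); st("mid")
manip.move_linear(p,rate=.05); st("at")
manip.set_gripper(0,45); s=st("grip")
if s["gripper_width"]>.006:
    manip.move_linear(p+[.006,-.006,.05],rate=.08); st("up")
    manip.move_linear(p+[.01,-.03,.14],rate=.1); s=st("up2")
o2=[]
for nme in("scene","top"):
    c=cam(nme); np.savez(f"{nme}3.npz",**c); u,v=(285,200) if nme=="scene" else (310,225)
    o2.append(cv2.resize(c["image"][v-75:v+60,u-65:u+65],None,fx=3,fy=3,interpolation=cv2.INTER_CUBIC))
cv2.imwrite("pics/c4.png",np.hstack(o2))
E
```

```text
pre 10.88 [ 0.4785 -0.1097  0.1473] 0.0277 0.0 [ 1.06 -0.41  0.31]
mid 12.08 [ 0.5309 -0.0656  0.0955] 0.0279 0.0 [ 0.43 -0.13  0.49]
at 12.83 [ 0.5535 -0.0508  0.0817] 0.0279 0.0 [ 0.68 -0.9   0.47]
grip 13.22 [ 0.5537 -0.0516  0.082 ] 0.0116 44.9 [ 0.28 -0.45  0.92]
up 14.01 [ 0.559  -0.0568  0.1312] 0.0116 44.9 [-0.19  0.45 -1.82]
up2 15.09 [ 0.563  -0.0807  0.2209] 0.0116 44.9 [-0.2   0.28 -2.7 ]
```

View pics/c4.png

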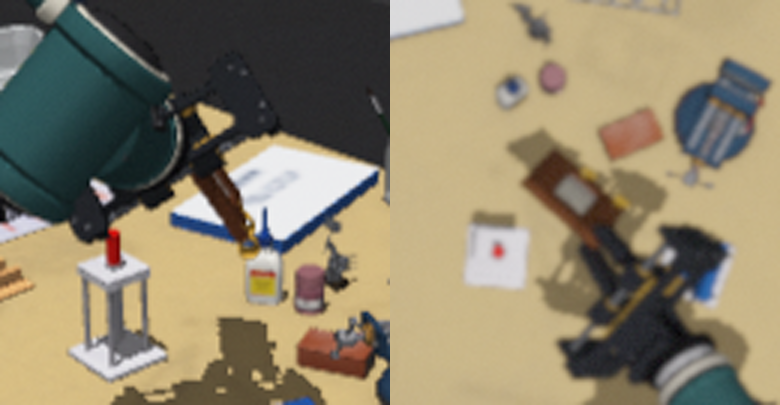

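The door is firmly held by its top corner, and the rack and pin are undisturbed. Next I'll move it clear, turn it upright above the jig and check its tilt and position.

Run:
```python
from plan import *
a=np.radians(32)
s=manip.state(); manip.move_linear(s["tool_pos"]+[-.03,-.09,.04],rate=.15)
p,o=pose(Dj,Oj+[0,0,.11],a,1); print(p,inverse_kinematics(p,o).round(2))
manip.move_pose(p,o); manip.dwell(.2); s=st("above"); print((R.from_rotvec(o).inv()*R.from_rotvec(s["tcp_rot"])).as_rotvec())
o2=[]
for nme in("scene","top"):
    c=cam(nme); np.savez(f"{nme}4.npz",**c); u,v=(315,230) if nme=="scene" else (346,235)
    o2.append(cv2.resize(c["image"][v-65:v+65,u-65:u+65],None,fx=3,fy=3,interpolation=cv2.INTER_CUBIC))
    P=cloud(c);hsv=cv2.cvtColor(c["image"],cv2.COLOR_BGR2HSV).astype(int);H,S_,V=[hsv[...,i] for i in range(3)]
    Q=(P-(Oj+[0,0,.11]))@Dj     # in nominal door frame
    m=(abs(Q[...,1])<.02)&(abs(Q[...,0])<.085)&(Q[...,2]>-.02)&(Q[...,2]<.12)
    for nm,mm in(("brown",m&(H<18)&(S_>95)&(V<150)),("gold",m&(H>=19)&(H<32)&(S_>110))):
        q=Q[mm]*1000
        if len(q)>4: print(nme,nm,len(q),q.min(0).round(),q.max(0).round(),np.median(q,0).round(1))
        if nm=="brown" and nme=="scene":
            for x in range(-50,50,10):
                k=(q[:,0]>x)&(q[:,0]<x+10)
                if k.sum()>2: print(x,q[k,2].min().round(1),q[k,2].max().round(1),np.median(q[k,1]).round(1))
cv2.imwrite("pics/c5.png",np.hstack(o2))
```

```text
[ 0.49945089 -0.22215837  0.18488709] [-0.53 -0.32  2.33  0.17  0.58 -1.87]
above 17.19 [ 0.4986 -0.2224  0.1836] 0.0115 44.9 [-0.51  0.25 -2.6 ]
[-0.00020167  0.00256307  0.0024408 ]
scene brown 1028 [-52. -19.  -4.] [55.  6. 99.] [ 1.  -4.8 49.8]
-50 0.8 84.3 -4.6
-40 0.3 95.7 -4.9
-30 -0.9 98.3 -5.0
-20 -0.8 98.1 -5.1
-10 -0.5 98.5 -5.1
0 -0.4 98.6 -4.9
10 -2.8 96.4 -4.5
20 -2.6 96.9 -4.3
30 -4.2 97.7 -4.9
40 -2.9 97.8 -4.7
scene gold 135 [-48. -14.  -5.] [71. 11. 97.] [58.4 -4.6 50.9]
top brown 201 [-46.  -9.  23.] [ 50.   8. 111.] [ 2.1  3.4 95.7]
top gold 39 [47. -8. 44.] [ 69.  10. 101.] [61.9  0.1 92.1]
```

View pics/c5.png

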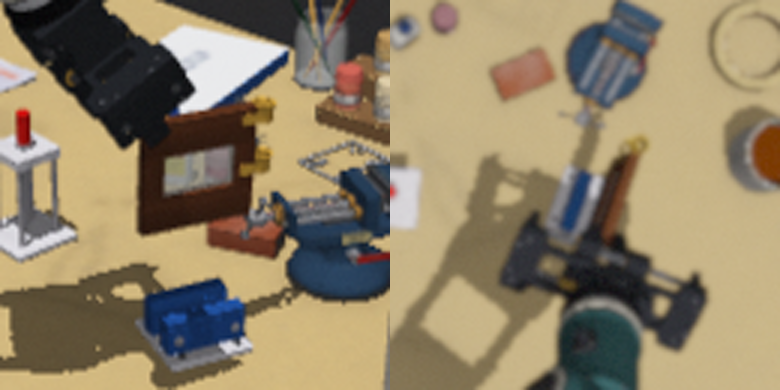

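The door is upright above the jig with the bushings at +x. It pitches about 2° and sits about 1.5 mm off along x. I'll compare the jig's near face with the door's face in the same depth view to get the lateral offset, then insert it while watching the forces.

Run:
```python
from plan import *
S=dict(np.load("scene0.npz"));T=dict(np.load("top0.npz"));T4=dict(np.load("top4.npz"))
def q(c): 
    return (cloud(c)-[.521,-.230,0])@Dj*1000, cv2.cvtColor(c["image"],cv2.COLOR_BGR2HSV).astype(int)
Q,h=q(S); b=(h[...,0]>95)&(h[...,0]<135)&(h[...,1]>110)&(abs(Q[...,0])<50)&(abs(Q[...,1])<45)
m=b&(Q[...,2]>13)&(Q[...,2]<28)&(Q[...,1]<-15); k=Q[m]; print("S near face",len(k),np.median(k,0).round(1), "yaw deg",np.degrees(np.polyfit(k[:,0],k[:,1],1)[0]).round(2), np.percentile(k[:,0],[2,98]).round(1))
m=b&(Q[...,2]>37)&(Q[...,2]<44); k=Q[m];print("S tops",len(k),np.percentile(k[:,1],[1,99]).round(1),np.percentile(k[:,0],[1,99]).round(1))
Q,h=q(T); m=(Q[...,2]>37)&(Q[...,2]<45)&(abs(Q[...,0])<45)&(abs(Q[...,1])<40); k=Q[m]; print("T tops",len(k),k.min(0).round(1),k.max(0).round(1),k.mean(0).round(1))
for x in range(-30,30,12):
    r=np.sort(k[(k[:,0]>x)&(k[:,0]<x+12),1]); g=np.diff(r); i=g.argmax(); print(x,r[0].round(1),r[i].round(1),r[i+1].round(1),r[-1].round(1))
Q,h=q(T4); m=(Q[...,2]>210)&(Q[...,2]<225)&(Q[...,0]>0)&(Q[...,0]<48)&(abs(Q[...,1])<20); k=Q[m]; print("T door top",len(k),np.percentile(k[:,1],[3,50,97]).round(1),np.degrees(np.polyfit(k[:,0],k[:,1],1)[0]).round(2))
```

```text
S near face 119 [ -1.4 -24.7  20.5] yaw deg -1.73 [-34.6  34.8]
S tops 212 [-27.6  22.9] [-34.1  35.6]
T tops 166 [-36.5 -24.1  37. ] [35.8 25.1 45. ] [-1.9  0.4 40.8]
-30 -23.7 -7.1 9.5 24.7
-18 -22.9 -8.6 11.1 25.0
-6 -24.1 -6.6 11.2 23.6
6 -23.6 -7.1 12.9 24.7
18 -23.2 -11.5 9.4 25.1
T door top 64 [-5.5  0.6  6.5] 0.07
```

```bash
cat >> plan.py <<'E'
Dt=R.from_euler('y',np.radians(2.2)).as_matrix(); Ot=np.array([.0015,0,.0485])-Dt@[0,0,.05]
def tpose(D,O,a=np.radians(32),k=1):
    Dn=D@Dt.T; return pose(Dn,O-Dn@Ot,a,k)
Dq=R.from_euler('z',-.354).as_matrix(); Oq=np.array([.521,-.230,0])+Dq@[0,-.0003,0]
E
python3 - <<'E'
from plan import *
p,o=tpose(Dq,Oq+[0,0,.06]); q,_=tpose(Dq,Oq+[0,0,.006]); print(p,inverse_kinematics(p,o),inverse_kinematics(q,o))
manip.move_linear(p,rate=.08,rot=o); s=st("start"); F0=s["contact_force"]
for z in(.042,.034,.028,.022,.016,.012,.0095,.008,.0065):
    p,o=tpose(Dq,Oq+[0,0,z]); manip.move_linear(p,rate=.04); s=st(z); dF=s["contact_force"]-F0
    if np.linalg.norm(dF)>12: print("stop",dF); break
E
```

```text
[ 0.4973342  -0.22157371  0.12743566] [-0.5320505  -0.25892858  2.42029223  0.25689456  0.40260182 -1.95569685] [-0.5320505  -0.15737822  2.46426417  0.39094551  0.26431323 -2.09719901]
start 18.16 [ 0.4978 -0.222   0.1282] 0.0113 44.9 [-0.25  0.94 -1.35]
0.042 18.76 [ 0.4972 -0.2215  0.1091] 0.0114 44.9 [-0.02  0.3  -2.8 ]
0.034 19.11 [ 0.4972 -0.2216  0.1011] 0.0113 44.9 [-0.1 -1.6 -3.6]
0.028 19.41 [ 0.4971 -0.2215  0.095 ] 0.0115 44.9 [ 1.38 -1.16 -2.21]
0.022 19.71 [ 0.4971 -0.2215  0.0889] 0.0113 44.9 [-0.55 -1.07 -3.25]
0.016 20.01 [ 0.497  -0.2214  0.0829] 0.0113 44.9 [ 0.82 -1.24 -2.17]
0.012 20.26 [ 0.4972 -0.2215  0.0791] 0.0116 44.9 [ 0.02 -1.25 -3.  ]
0.0095 20.51 [ 0.4973 -0.2216  0.0769] 0.0111 44.9 [-0.24 -1.52 -2.15]
0.008 20.76 [ 0.4983 -0.2222  0.0767] 0.0112 44.9 [-1.03 -1.18  4.06]
0.0065 21.01 [ 0.4995 -0.2228  0.0768] 0.0114 45.0 [-3.15  1.22 10.61]
stop [-2.9080501   0.28081566 11.95520266]
```

It went into the slot freely and met the floor at the expected height. I'll release it, back away along the tool axis, rise and check.

Run:
```python
from plan import *
manip.set_gripper(.03,30); manip.dwell(.2); s=st("rel")
d=R.from_rotvec(s["tcp_rot"]).as_matrix()[:,2]; manip.move_linear(s["tool_pos"]-.08*d,rate=.12)
# pre-pose over the pin (clear of cameras' view of jig)
manip.move_pose([.53,.0,.21],down(-.349+np.pi/2)); st("pin pre")
o2=[]
for nme in("scene","top"):
    c=cam(nme); np.savez(f"{nme}5.npz",**c); u,v=(315,240) if nme=="scene" else (330,230)
    o2.append(cv2.resize(c["image"][v-65:v+65,u-65:u+65],None,fx=3,fy=3,interpolation=cv2.INTER_CUBIC))
    P=cloud(c);hsv=cv2.cvtColor(c["image"],cv2.COLOR_BGR2HSV).astype(int);H,S_,V=[hsv[...,i] for i in range(3)]
    Q=(P-Oq)@Dq*1000
    m=(abs(Q[...,1])<20)&(abs(Q[...,0])<85)&(Q[...,2]>0)&(Q[...,2]<120)
    br=m&(H<18)&(S_>95)&(V<150); q=Q[br]
    for x in range(-55,55,10):
        k=(q[:,0]>x)&(q[:,0]<x+10)
        if k.sum()>2: t=q[k]; t2=t[t[:,2]>70]; print(nme,x,t[:,2].max().round(1),np.percentile(t2[:,1],[5,50,95]).round(1) if len(t2) else '')
    print("x range",q[:,0].min().round(1),q[:,0].max().round(1))
    gd=m&(H>=19)&(H<34)&(S_>100)&(Q[...,0]>45)
    for lo,hi in((40,70),(85,115)):
        k=Q[gd&(Q[...,2]>lo)&(Q[...,2]<hi)]
        if len(k): print(nme,"gold",lo,len(k),k.min(0).round(1),k.max(0).round(1))
cv2.imwrite("pics/c6.png",np.hstack(o2))
```

```text
rel 21.68 [ 0.4972 -0.2215  0.0737] 0.03 0.0 [ 0.08 -0.79 -0.47]
pin pre 23.43 [ 5.291e-01 -2.000e-04  2.082e-01] 0.0303 0.0 [ 0.54 -0.23  0.12]
scene -55 107.0 [-6.1 -2.1  4.5]
scene -45 109.2 [-7.6 -4.3  3.4]
scene -35 109.4 [-6.8 -4.4  0.7]
scene -25 108.9 [-6.5 -4.2  2.5]
scene -15 109.8 [-8.1 -4.3  4.1]
scene -5 109.6 [-6.4 -3.5  2. ]
scene 5 110.2 [-6.8 -3.7  1.8]
scene 15 110.9 [-7.  -4.   3.2]
scene 25 109.4 [-7.1 -3.9  2.3]
scene 35 108.8 [-7.7 -4.6  2.1]
scene 45 110.6 [-6.8 -3.8  5. ]
x range -48.3 70.2
scene gold 40 50 [ 46.4 -10.5  45.4] [71.4 11.5 63.9]
scene gold 85 48 [45.  -9.9 92.9] [ 73.2  12.  107.8]
top -55 113.1 [-1.   5.1  7.6]
top -45 112.9 [-0.2  5.9  7.3]
top -35 113.6 [0.8 6.9 7.9]
top -25 111.8 [1.4 5.  7.8]
top -15 112.5 [0.5 5.4 8. ]
top -5 111.7 [0.5 5.9 7.9]
top 5 116.1 [0.7 6.1 8.4]
top 15 112.3 [1.6 6.5 8.1]
top 25 113.3 [-1.   5.   8.2]
top 35 113.4 [-0.6  5.5  8.1]
top 45 113.5 [0.8 2.5 4.2]
x range -47.5 48.0
top gold 40 13 [51.1 -7.  52.8] [68.9 11.9 68. ]
top gold 85 23 [48.2 -8.1 92.4] [ 68.8  11.1 113. ]
```

View pics/c6.png

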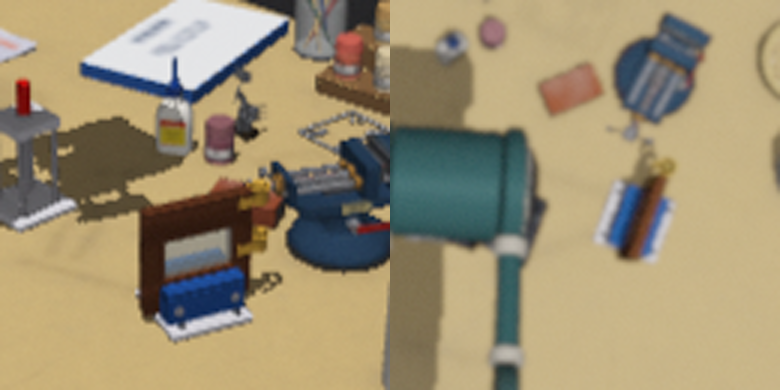

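The door is home, level (top about 108 mm) and centred in the slot. Next is the pin: grasp it, lift it and move above the bushing.

```bash
cat >> plan.py <<'E'
M=Oq+Dq@np.array([.0595,.0005,.108]); od=down(-.354+np.pi/2)
def pinmeas(c,nme,z0,z1,ctr):   # red grip in the door frame (mm) around ctr
    P=cloud(c);hsv=cv2.cvtColor(c["image"],cv2.COLOR_BGR2HSV).astype(int);H,S_,V=[hsv[...,i] for i in range(3)]
    Q=(P-ctr)@Dq*1000
    return Q,H,S_,V
E
python3 - <<'E'
from plan import *
g=np.array([.531,.0005,.107])
manip.move_linear(g+[0,0,.05],rate=.12,rot=od); manip.move_linear(g,rate=.06); st("at")
manip.set_gripper(0,35); s=st("grip")
manip.move_linear(g+[0,0,.108],rate=.12); st("lift")
print(M); t=np.array([M[0],M[1],.22])
manip.move_linear(t,rate=.15); manip.dwell(.2); s=st("above"); tp=s["tool_pos"]
o2=[]
for nme in("scene","top"):
    c=cam(nme); np.savez(f"{nme}6.npz",**c); u,v=(325,215) if nme=="scene" else (350,225)
    o2.append(cv2.resize(c["image"][v-65:v+65,u-65:u+65],None,fx=3,fy=3,interpolation=cv2.INTER_CUBIC))
    P=cloud(c);Q=(P-[tp[0],tp[1],0])@Dq*1000
    m=(np.hypot(Q[...,0],Q[...,1])<14)&(Q[...,2]>118)&(Q[...,2]<225)
    for lo in range(115,225,10):
        k=Q[m&(Q[...,2]>=lo)&(Q[...,2]<lo+10)]
        if len(k)>1: print(nme,lo,len(k),np.median(k,0).round(1))
cv2.imwrite("pics/c7.png",np.hstack(o2))
E
```

```text
at 25.1 [5.314e-01 5.000e-04 1.073e-01] 0.03 0.0 [ 0.29 -0.53  0.21]
grip 25.56 [5.314e-01 4.000e-04 1.075e-01] 0.0107 35.0 [-0.38 -0.14  1.17]
lift 26.61 [5.303e-01 5.000e-04 2.139e-01] 0.01 35.0 [-0.05  0.04 -0.09]
[ 0.57687995 -0.25043823  0.108     ]
above 28.66 [ 0.5769 -0.2499  0.2201] 0.0102 35.0 [-0.58  0.01 -1.07]
scene 125 4 [ -0.4  -3.  132.5]
scene 135 15 [ -2.2  -4.3 140.9]
scene 145 11 [ -0.4  -3.9 150.4]
scene 155 10 [ -1.5  -4.9 160.6]
scene 165 13 [ -1.2  -3.9 170. ]
scene 175 13 [ -0.9  -3.1 180.6]
scene 185 13 [-1.000e-01 -4.000e+00  1.905e+02]
scene 195 16 [ -1.2  -3.6 200.2]
scene 205 13 [ -2.3  -3.5 209.9]
scene 215 29 [ -2.3  -4.7 218.6]
```

View pics/c7.png

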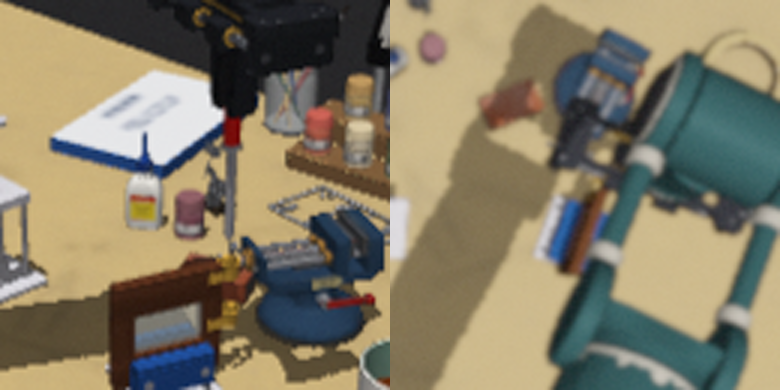

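The pin hangs straight below the fingers, and its tip is just above the upper bushing. I need its exact height relative to the gripper and the bushing's centre, both from this same view.

Run:
```python
from plan import *
c=dict(np.load("scene6.npz")); P=cloud(c); tp=np.array([.5769,-.2499,0]); Q=(P-tp)@Dq*1000
hsv=cv2.cvtColor(c["image"],cv2.COLOR_BGR2HSV).astype(int)
m=(abs(Q[...,0])<16)&(abs(Q[...,1])<16)
for v in range(185,245):
    u=np.where(m[v])[0]
    if len(u): print(v,u.min(),u.max(),"z",np.median(Q[v,u,2]).round(1),"xy",np.median(Q[v,u,:2],0).round(1),[tuple(int(k) for k in hsv[v,x]) for x in u[:5]][len(u[:5])//2], ray_z:=None)
```

```text
185 331 336 z 249.7 xy [-7.9  4.6] (135, 22, 23) None
186 332 336 z 249.3 xy [-8.1 -0.4] (179, 47, 129) None
187 334 336 z 249.0 xy [-7.9 -6.1] (0, 68, 75) None
188 334 343 z 244.8 xy [-5.6 -3. ] (0, 105, 92) None
189 334 338 z 244.8 xy [-6.2 -8.8] (179, 219, 77) None
190 334 339 z 239.3 xy [-2.5 -4.3] (0, 232, 112) None
191 334 339 z 237.2 xy [-2.9 -5.1] (1, 232, 113) None
192 334 339 z 234.0 xy [-2.8 -4.3] (1, 239, 114) None
193 334 339 z 231.5 xy [-3.4 -5.1] (0, 228, 115) None
194 334 339 z 229.0 xy [-3.6 -5.5] (1, 239, 114) None
195 334 339 z 226.8 xy [-3.3 -6. ] (1, 233, 116) None
196 334 339 z 223.5 xy [-3.2 -3.7] (1, 231, 117) None
197 334 339 z 220.6 xy [-1.8 -3.9] (1, 235, 116) None
198 333 340 z 218.2 xy [-2.2 -4.8] (178, 138, 98) None
199 333 340 z 215.9 xy [-2.6 -6. ] (165, 6, 82) None
200 334 339 z 213.4 xy [-4.3 -5.5] (135, 11, 89) None
201 335 338 z 209.8 xy [-1.6 -3.8] (120, 6, 87) None
202 335 338 z 206.6 xy [-0.4 -3.2] (120, 9, 88) None
203 335 338 z 204.8 xy [-1.3 -3.4] (128, 11, 89) None
204 335 338 z 201.4 xy [-0.8 -2.9] (135, 12, 87) None
205 335 338 z 199.8 xy 
[... 1227 characters left out ...]

228 335 337 z 136.2 xy [-0.6 -4.6] (132, 12, 103) None
229 335 336 z 132.9 xy [-1.3 -4.3] (15, 36, 113) None
230 336 336 z 129.6 xy [ 0.4 -4. ] (20, 75, 133) None
235 334 337 z 108.5 xy [5.6 6.8] (20, 166, 161) None
236 332 339 z 106.8 xy [6.  5.7] (20, 181, 151) None
237 329 339 z 106.2 xy [2.8 4.2] (10, 168, 88) None
238 330 339 z 107.6 xy [-0.8 -2.5] (10, 172, 86) None
239 330 339 z 105.7 xy [-4.  -6.2] (8, 168, 70) None
240 331 338 z 103.9 xy [-3.7 -6.9] (16, 170, 81) None
241 331 338 z 100.0 xy [-2.4 -6.8] (20, 180, 123) None
242 330 338 z 97.9 xy [-3.5 -7.3] (20, 182, 137) None
243 331 338 z 94.3 xy [-2.9 -7.4] (19, 181, 120) None
244 331 333 z 92.3 xy [-10.8  -6.1] (17, 178, 90) None
```

Run:
```python
from plan import *
def proj(c,X): k=c["K"]@(c["R"].T@(np.array(X)-c["p"])); return (k[:2]/k[2]).round(2)
for n,(u0,u1,v0,v1) in(("scene",(318,350,230,262)),("top",(335,372,205,232))):
    c=dict(np.load(n+"5.npz")); f=6
    im=cv2.resize(c["image"][v0:v1,u0:u1],None,fx=f,fy=f,interpolation=cv2.INTER_CUBIC); h=cv2.cvtColor(im,cv2.COLOR_BGR2HSV).astype(int)
    g=((h[...,0]>=17)&(h[...,0]<34)&(h[...,1]>(140 if n=="scene" else 125)))
    z=cv2.resize(cloud(c)[v0:v1,u0:u1,2],None,fx=f,fy=f,interpolation=cv2.INTER_NEAREST); g&=z>.03
    for r in range(0,g.shape[0],4):
        u=np.where(g[r])[0]
        if len(u)>8: print(n,round(r/f+v0,1),(u.min()/f+u0-.4).round(1),(u.max()/f+u0-.4).round(1),len(u))
    print("pred mouth",proj(c,M),"flange edges",[proj(c,M+Dq@[.0105*np.cos(t),.0105*np.sin(t),0]).tolist() for t in np.arange(0,6.28,1.5708)])
```

```text
scene 233.3 341.3 342.6 9
scene 234.0 340.8 343.3 16
scene 234.7 336.1 343.4 25
scene 235.3 334.1 343.4 31
scene 236.0 331.9 343.6 49
scene 236.7 331.9 342.8 52
scene 237.3 332.9 342.8 45
scene 238.0 333.4 342.6 42
scene 238.7 333.8 343.1 39
scene 239.3 333.9 342.9 33
scene 240.0 333.8 338.4 29
scene 240.7 330.1 338.4 36
scene 241.3 329.6 338.4 54
scene 242.0 329.3 338.4 56
scene 242.7 329.1 337.9 54
scene 243.3 329.1 337.1 44
scene 244.0 329.3 333.1 24
scene 244.7 329.6 331.9 15
scene 251.3 333.6 337.4 24
scene 252.0 333.6 338.4 30
scene 252.7 333.6 338.4 30
scene 253.3 333.6 338.4 30
scene 254.0 333.6 338.4 30
scene 254.7 333.4 338.4 31
scene 255.3 333.3 338.3 31
scene 256.0 332.6 338.3 35
scene 256.7 328.9 338.3 51
scene 257.3 328.6 338.1 58
scene 258.0 328.6 337.4 54
scene 258.7 328.6 337.1 52
scene 259.3 328.6 333.3 29
scene 260.0 328.9 331.9 19
pred mouth [334.97 236.93] flange edges [[338.65, 236.09], [332.99, 235.06], [331.28, 237.77], [336.99, 238.82]]
top 218.3 356.3 357.8 10
top 219.0 353.9 358.8 24
top 219.7 352.9 359.3 33
top 220.3 353.6 359.3 29
top 221.0 354.3 359.3 25
top 221.7 354.6 358.9 21
top 222.3 354.3 358.4 26
top 223.0 354.1 357.9 24
top 223.7 353.1 357.1 19
top 224.3 351.3 356.8 15
top 225.0 350.4 352.4 13
top 225.7 350.1 351.9 12
pred mouth [357.32 220.47] flange edges [[358.41, 217.49], [354.31, 219.33], [356.22, 223.46], [360.32, 221.61]]
```

Both views agree with the predicted mouth to about 1 mm, so I'll descend in steps and watch the force.

Run:
```python
from plan import *
F0=manip.state()["contact_force"]; 
for z in(.203,.198,.193,.188,.18,.165,.155,.150,.145,.14,.132,.125):
    manip.move_linear([M[0],M[1],z],rate=.05); s=st(z)
    if np.linalg.norm(s["contact_force"]-F0)>8: print("stop"); break
```

```text
0.203 29.25 [ 0.5765 -0.2503  0.2022] 0.0107 35.0 [-0.03 -0.34 -0.79]
0.198 29.5 [ 0.5767 -0.2504  0.1976] 0.0106 35.0 [ 0.35 -0.4  -1.12]
0.193 29.75 [ 0.5766 -0.2503  0.1925] 0.0106 35.0 [-0.43  0.26 -0.36]
0.188 30.0 [ 0.5766 -0.2502  0.1874] 0.0106 35.0 [ 0.59 -0.13 -0.81]
0.18 30.31 [ 0.5764 -0.2502  0.1792] 0.0106 35.0 [-0.11 -0.05 -0.45]
0.165 30.76 [ 0.5765 -0.2503  0.1643] 0.0106 35.0 [ 0.25 -0.6  -0.64]
0.155 31.11 [ 0.5765 -0.2503  0.1543] 0.0105 35.0 [ 0.63  0.75 -1.24]
0.15 31.36 [ 0.5766 -0.2503  0.1495] 0.0108 35.0 [ 0.15 -0.48 -0.12]
0.145 31.61 [ 0.5766 -0.2503  0.1445] 0.0104 35.0 [ 0.09  0.57 -0.83]
0.14 31.86 [ 0.5766 -0.2502  0.1394] 0.0103 35.0 [ 0.46  0.58 -1.41]
0.132 32.17 [ 0.5764 -0.2502  0.1313] 0.0106 35.0 [ 0.18 -0.11 -0.29]
0.125 32.46 [ 0.5765 -0.2503  0.1244] 0.0101 35.0 [ 0.36 -0.85 -0.35]
```

It reached depth with no contact force. I'll check by picture that the pin really is inside both bushings.

Run:
```python
from plan import *
c=cam("scene"); cv2.imwrite("pics/c8.png",cv2.resize(c["image"][205:285,290:380],None,fx=7,fy=7,interpolation=cv2.INTER_CUBIC))
Q=(cloud(c)-[M[0],M[1],0])@Dq*1000
m=(abs(Q[...,0])<16)&(abs(Q[...,1])<16);h=cv2.cvtColor(c["image"],cv2.COLOR_BGR2HSV)
for v in range(222,270): 
    u=np.where(m[v])[0]
    if len(u): print(v,u.min(),u.max(),np.median(Q[v,u],0).round(1),h[v,u[len(u)//2]])
```

```text
222 333 335 [ -8.2  -7.1 155.7] [  5 143  41]
223 333 340 [ -5.4  -6.9 152.8] [  6 168  50]
224 333 341 [ -3.7 -11.1 150.4] [  2 148  55]
225 333 338 [ -6.2  -7.4 145.8] [  0 216  86]
226 333 338 [ -3.9  -6.3 142.1] [  1 236 122]
227 333 338 [ -2.7  -5.6 139.8] [  1 240 123]
228 333 338 [ -2.   -5.2 136.1] [  1 238 123]
229 333 338 [ -1.2  -3.2 132.7] [  1 228 123]
230 333 338 [ -1.8  -2.7 128.7] [  1 232 123]
231 333 338 [ -3.5  -6.8 128.8] [  0 226 124]
232 333 338 [ -1.6  -5.4 126.1] [  1 234 123]
233 332 339 [ -2.7  -5.2 121.6] [179 148 112]
234 333 338 [ -2.6  -6.8 120.1] [138  14  89]
235 334 337 [ -3.1  -8.1 118. ] [128  11  92]
236 332 339 [  0.6  -1.6 109.9] [130   8  90]
237 329 339 [ -3.4   1.4 107.6] [16 81 79]
238 330 339 [ -1.5  -3.6 107.4] [ 18 105  90]
239 331 339 [ -3.5  -6.9 106.6] [ 19 185 102]
240 331 339 [ -1.9  -4.8 102.2] [ 20 187 109]
241 330 338 [ -4.4  -5.8 100.9] [ 20 182 130]
242 331 338 [-3.5 -5.9 98.3] [ 20 181 127]
243 330 338 [-6.9 -6.2 95.7] [ 20 156 137]
244 331 337 [-2.8 -4.  90.4] [10 38 80]
245 330 336 [-7.6 -4.8 88.9] [ 10 172  55]
246 331 336 [-
[... 326 characters left out ...]
16]
254 330 338 [-3.5 -5.9 61.7] [ 20 162 135]
255 330 338 [-3.6 -5.5 60.3] [ 19 183 114]
256 330 338 [-3.2 -6.2 56.5] [ 20 183 131]
257 330 338 [-1.6 -5.4 51.3] [ 20 181 138]
258 330 337 [-4.4 -6.7 50.7] [ 20 158 132]
259 330 336 [-6.6 -6.4 47.6] [ 17 160  91]
260 330 336 [-7.  -5.4 43.9] [ 13 130  63]
261 330 336 [-7.  -4.8 39.8] [ 15 129  71]
262 330 335 [-9.7 -4.  38.3] [  9 162  55]
263 331 332 [-10.4  -5.3  36.3] [ 10 168  56]
264 330 332 [-11.6  -5.4  33.5] [ 11 170  57]
265 330 332 [-12.2  -4.6  30.7] [178  88  55]
266 331 332 [-9.7 -4.6 26.6] [  8 160  51]
267 331 332 [-9.6 -4.7 23.5] [  7 125  47]
268 331 332 [-9.8 -5.1 20.8] [  4 119  47]
269 331 336 [ 9.2 14.3  0.4] [ 19 100  94]
```

View pics/c8.png

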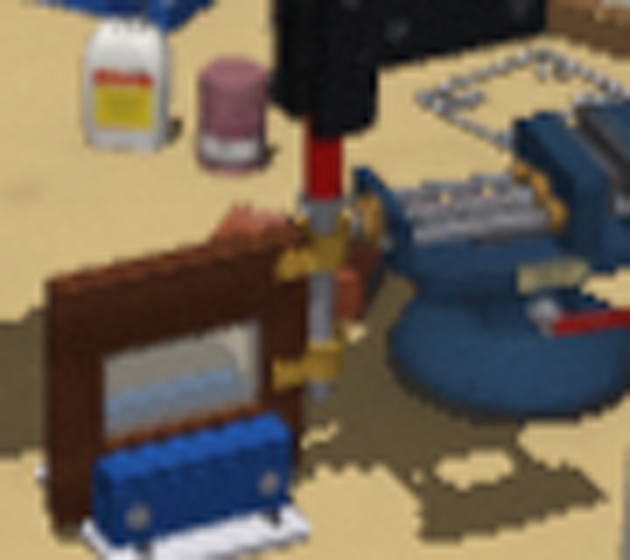

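The picture shows the pin through both bushings, with its tip out below at about (318,395) and the collar about 9–10 mm clear. The door is still home, so I'll hand it in.

Run:
```python
from plan import *
manip.dwell(.3); st("final"); print(order.close_job())
```

```text
final 32.81 [ 0.577  -0.2505  0.1252] 0.0104 35.0 [ 0.05 -0.19 -0.34]
the job is handed in; nothing more can be done
None
```

The job is handed in at 32.8 s: the door is home in the jig, and the held pin runs through both bushings with its tip out below and the collar about 1 cm clear; I dropped the door once (I carried it too low and it struck the pin), then recovered it from against the rack.

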